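# Slide the router plate out over the board's edge

## Robot

A 6-joint arm with a two-finger parallel gripper is mounted at the origin on a cart in front of the work surface, level with it; the furniture and walls round the work are solid. World frame = base frame: x ahead of the robot, y to its left, z up, the work surface at z = 0. Lengths are in m, angles in rad, forces in N, time in s.
With the tool pointing down it reaches from about 0.4 to 0.825 m from the base axis. Payload 7 kg.
Tool frame: the origin (TCP) lies on the centre line of the jaws, within the pads' length; the fingertips stand 11 mm ahead of it and the grasp point (between the pads) lies 8 mm behind it; x points along the fingers, z is the direction in which the jaws open and shut, and the axes are right-handed (so a half turn about x gives the same grasp; the last joint's range is limited). The gripper opens to 88 mm and grips with 3 to 60 N. Pads are 19 mm wide; open, the fingers measure 130 mm over their backs; the gripper's body (78 mm by 193 mm) begins 47 mm behind the grasp point.
Start: joints at [-0.986, 0.359, 0.012, 0, -1.224, -0.288], TCP at [0.197, -0.645, 0.238] pointing down, gripper open.
Joint ranges: [-3.07, 3.07], [-1.43, 2.12], [-1.02, 1.25], [-3.03, 1.67], [-3.05, -0], [-3.03, 3.03]. Speed limits (rad/s): [2.39, 2.39, 3.01, 3.14, 3.14, 3.14].

## Interface

Orientations are given as a rotation vector (axis times angle).
In Python, from workcell import bot, viewer, finder gives the robot as it stands.
- The arm moves only by the tool arm_command, never from a script. Its argument "series" is text: rows parted by semicolons, each of 5 numbers parted by spaces: the opening, from 0 (shut) to 1 (fully open), then the shift along the tool's x, y, z in units of 30 mm (1.0 is 30 mm), then the turn about the tool's x in units of 8 degrees (1.0 is 8 degrees). A call has 1 to 10 rows; each row is the pose to reach, as a shift and turn from the pose measured when the call began, along the tool's axes at that moment; what a row does not reach only later rows make up. A row lasts 1/10 s, in which the tool goes at most 50 mm and 8.59 degrees, less where a joint would pass 70% of its speed; a pose out of reach is approached as far as the arm can. A call with a gripper value outside its range is refused whole. The fingers move at their own pace and stop on an object; "grip_force" is the grip in N (left out, the last holds). Time passes only in rows, so rows that repeat a pose let the fingers close. It gives the time, the measured TCP pose, the force and the opening at its end, in the units of the state.
- bot.get_obs(): the state, without advancing time (a new reading comes with each control period).
- viewer.snapshot(name): name is "scene" or "side" or "wrist"; returns a dict with "color" (384x512x3 uint8, blue, green, red), "fx", "fy", "cx", "cy" (pixels), "dist_coeffs" ([k1, k2, p1, p2, k3] as OpenCV has them; the pictures are not rectified), "rvec" (rotation vector, rad) and "tvec" (3), from world to camera coordinates, as OpenCV has them. Camera axes: x right, y down, z forward; pixel columns grow to the right and rows downward; lengths in m; the calibration is good to about 2 mm. A picture is of the moment at which its call begins. There is no depth.
- bot.finish_job(): hands the job in, once; it reports no verdict.
Trained networks look in a picture, given as the dict that the camera call returned (one of the last four; its "shot" number tells which), for a name from the list of things; names that differ only in an ending like _2 or _b are one class to them, and where a whole thing is asked for, a point or a joint stands for the part that bears it (a point fixed in the world has none). Each returns a list of dicts, best first, with "p" (0 to 1); they miss things now and then, are a little off and sometimes report something else, mostly with a low value. They report only what shows in the picture. A call takes as long as a camera call. They do not tell look-alikes from the thing itself.
- finder.search_frame(picture, name): "at" ([row, column] in pixels, amid what is visible of it).
- finder.regions_of(picture, name): "region" (384x512 bool, what is visible of it) and "at" ([row, column] in pixels, amid what is visible of it).
- finder.place_of(picture, name): "at" ([row, column] in pixels: a listed point, or the origin of a listed thing).
The state is a dict: "time_s": time; "q": joint angles; "joint_vel": joint speeds; "joint_torque": joint torques, N m; "ee_pos": TCP position; "eef_rot": TCP orientation; "contact_force": force on the tool from outside, world axes, zero at the start; "ft_torque": the same for the moment, N m; "width": finger opening in m.
Only numpy, scipy, OpenCV 4.12 (cv2) and the standard library are available. Lean on these libraries where they do the work, as an engineer would, in place of code of your own. Each camera call takes 0.05 s, during which the arm holds its last target.

## Task

The flat red router plate on the white raised board is too wide and too thin to pick up where it lies. Slide it, flat on the board, towards you until about a third of its length sticks out past the board's front edge, still lying roughly square to that edge and not tipping, so that it can be picked up by the overhang. Leave the dark grey plate beside it where it is.

Things in the scene. Friction and masses are not known exactly. Their poses are not given: they have to be found in the camera images.
- red_plate_center (a point): Centre (half-way up, 4 mm over its underside) of the loose flat red plate: 120 mm long along its own x, 100 mm wide along its own y, 8 mm thick, with a 36 mm round hole through its middle; about 0.2 kg (0.14 to 0.28). It lies on the raised board, its long side (own x) within about 12 degrees of the board's x; its own x points away from the robot, z up. It slides freely on the board when pushed at its edge and tips off if more than 60 mm of its length overhangs.
- grey_plate_center (a point): Centre (half-way up) of the bystander: a loose dark grey steel-coloured plate of the same size, 120 x 100 x 8 mm, with a narrow 85 x 12 mm slot through it in place of the round hole, own x away from the robot. It lies on the board beside the red plate, to its left or right, centres about 180 mm apart.
- setup_board: The raised setup board, fixed to the bench: white top, plywood edges, 260 mm deep along its own x (which points away from the robot, turned up to 14 degrees), 360 mm wide along its own y (to the robot's left), 40 mm high. Origin at the centre of its underside, on the bench top.
- front_edge (a point): Middle of the upper front edge of the raised board, the 360 mm long edge that faces the robot; it lies 130 mm from the board's centre along the board's -x, 40 mm above the bench. Axes as the board's.
There are look-alikes about, which are no part of the job. Leave any blue or purple look-alike of the part that bears red_plate_center alone.

How it is judged:
At the end, for the whole second after the job is handed in: The red plate lies flat and at rest on the raised board with 22 to 55 mm of its 120 mm length past the front edge (its centre 5 to 38 mm inside that edge), within 15 degrees of square to the edge, and not past the board's left or right end; the grey plate is within 20 mm of where it began (x of red_plate_center in the frame of setup_board between -0.125 and -0.092 m and y of red_plate_center in the frame of setup_board between -0.13 and 0.13 m and z of red_plate_center in the frame of setup_board between 0.039 and 0.049 m and angle between red_plate_center's own z axis and vertical below 0.1 rad and angle between the x axis of red_plate_center and the x axis of setup_board, either way round below 0.26 rad and linear speed of red_plate below 0.01 m/s and distance of grey_plate_center from where it was at the start of the episode below 0.02 m); the robot touches nothing.
It fails at once if the red plate is lifted more than 20 mm off the board (z of red_plate_center in the frame of setup_board above 0.064 m).
It fails at once if the grey plate is moved more than 20 mm (distance of grey_plate_center from where it was at the start of the episode above 0.02 m).
It also fails if it takes over 35 s, if anything falls off the work surface, if the arm or the gripper's body presses on something with over 40 N, if the wrist force passes 120 N, or if a joint passes its speed limit or range.

## Working session

There is one attempt and no reset: what is moved stays moved. The work goes in short steps, Python scripts to look and compute and a tool call to move; the robot and the scene stay as the last step left them, time stands still between calls to the robot, and variables do not carry over. Pictures are saved under pics/ and viewed, and the job is handed in when it is done.

Besides the shell and the picture viewer there is one more tool, called after "Request:" as a command line: name --argument value ..., lists and objects as JSON in quotes. arm_command: Moves the arm, as the interface text tells. Its arguments: {"type":"object","properties":{"series":{"type":"string"},"grip_force":{"type":"number"}},"required":["series"]}

```bash
mkdir -p pics; ls; cat > h.py <<'E'
import numpy as np, cv2, pickle
from workcell import bot, viewer, finder
def snap(n,tag):
    p=viewer.snapshot(n); cv2.imwrite(f'pics/{tag}.png',p['color']); pickle.dump({k:v for k,v in p.items()},open(f'pics/{tag}.pkl','wb')); return p
def K(p): return np.array([[p['fx'],0,p['cx']],[0,p['fy'],p['cy']],[0,0,1.]])
def back(p,rc,z):
    rc=np.atleast_2d(rc).astype(float)
    u=cv2.undistortPoints(rc[:,::-1].reshape(-1,1,2).copy(),K(p),np.array(p['dist_coeffs'],float)).reshape(-1,2)
    R,_=cv2.Rodrigues(np.array(p['rvec'],float)); t=np.array(p['tvec'],float).ravel()
    c=-R.T@t; d=np.c_[u,np.ones(len(u))]@R
    return c+d*((z-c[2])/d[:,2])[:,None]
def proj(p,X):
    q,_=cv2.projectPoints(np.atleast_2d(X).astype(float),np.array(p['rvec'],float),np.array(p['tvec'],float),K(p),np.array(p['dist_coeffs'],float)); return q.reshape(-1,2)[:,::-1]
E
python3 - <<'E'
from h import *
o=bot.get_obs(); print(o)
for n in ['scene','side']:
    p=snap(n,n+'0')
    for k,z in [('red_plate_center',.044),('grey_plate_center',.044),('setup_board',0),('front_edge',.04)]:
        for r in finder.place_of(p,k): print(n,k,np.round(r['at'],1),round(r['p'],2),back(p,r['at'],z).round(4))
E
```

```text
pics
{'time_s': 0.0, 'q': array([-9.85881180e-01,  3.59376079e-01,  1.10949884e-02, -3.59913881e-04,
       -1.22409212e+00, -2.88154166e-01]), 'joint_vel': array([ 7.65003489e-05,  1.86309940e-04,  6.18581236e-04, -7.43807692e-04,
        1.52855150e-03, -6.78690971e-04]), 'joint_torque': array([ 1.10818610e-04, -5.82724214e+01,  2.93062305e+01,  6.99745148e+00,
        7.05741797e-03, -1.54878280e-04]), 'ee_pos': array([ 0.19727248, -0.64505518,  0.23664362]), 'eef_rot': array([-1.42287092,  1.05307987,  1.42529132]), 'contact_force': array([-0.06539524, -0.61817822,  0.48082553]), 'ft_torque': array([-0.01138409,  0.03483427, -0.06706429]), 'width': 0.08769312015519537}
scene red_plate_center [229.5 175.1] 0.87 [[0.546  0.3116 0.044 ]]
scene red_plate_center [281.7 219.7] 0.87 [[0.3746 0.3501 0.044 ]]
scene red_plate_center [175.5 254.7] 0.81 [[0.5161 0.0606 0.044 ]]
scene grey_plate_center [131.2 281.5] 0.58 [[ 0.5702 -0.1266  0.044 ]]
scene setup_board [162.  267.6] 0.77 [[ 0.5504 -0.0385  0.    ]]
scene front_edge [170.5 318. ] 0.93 [[ 0.403  -0.0607  0.04  ]]
side red_plate_center [162.9 187.4] 0.92 [[0.3836 0.2605 0.044 ]]
side red_plate_center [202.4 285. ] 0.87 [[0.5247 0.053  0.044 ]]
side red_plate_center [155.4 270. ] 0.85 [[0.5605 0.2238 0.044 ]]
side grey_plate_center [263.5 346.1] 0.77 [[ 0.5529 -0.1334  0.044 ]]
side setup_board [245.4 314. ] 0.83 [[ 0.5469 -0.0325  0.    ]]
side front_edge [256.8 250.3] 0.86 [[ 0.4158 -0.0598  0.04  ]]
```

View pics/scene0.png

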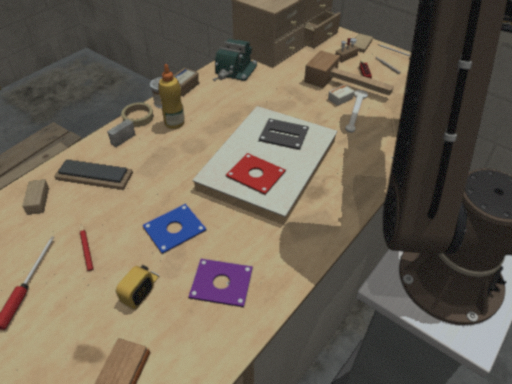

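View pics/side0.png

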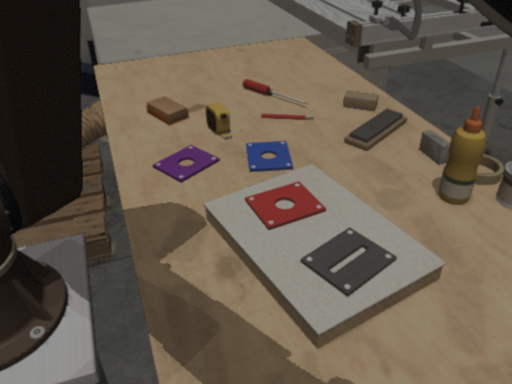

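The scene picture has red at (col 256, row 173), blue at (175, 229) and purple at (221, 282). The side picture has red at (285, 204), blue at (269, 155) and purple at (187, 163). Only the red plate lies on the white board, beside the grey slotted plate, so that is the one meant. Next I measure the outlines and confirm it in an enlarged crop.

```bash
cat >> h.py <<'E'
def rect(P):
    (c,s,a)=cv2.minAreaRect(P[:,:2].astype(np.float32)*1000); a=(a+45)%90-45
    return np.round(np.array(c)/1000,4),np.round(s,1),round(a,1)
def redmask(p):
    h=cv2.cvtColor(p['color'],cv2.COLOR_BGR2HSV); m=(((h[...,0]<8)|(h[...,0]>172))&(h[...,1]>150)&(h[...,2]>80)).astype(np.uint8)
    return m
def comp(m,at):
    n,l=cv2.connectedComponents(m); r,c=np.round(at).astype(int)
    w=l[max(r-25,0):r+25,max(c-25,0):c+25]; w=w[w>0]
    return (l==np.bincount(w).argmax())
E
python3 - <<'E'
from h import *
for n in ['scene','side']:
    p=snap(n,n+'1')
    at={'scene':(175,255),'side':(202,285)}[n]
    m=comp(redmask(p),at); print(n,'red',m.sum(),rect(back(p,np.argwhere(m),.047)))
    for k,z in [('grey_plate_center',.047),('setup_board',.04)]:
        rs=finder.regions_of(p,k)
        for r in rs[:2]:
            mm=r['region'].astype(np.uint8); 
            print(n,k,round(r['p'],2),mm.sum(),rect(back(p,np.argwhere(mm),z)))
            if k=='setup_board' and r is rs[0]:
                h=cv2.convexHull(np.argwhere(mm).astype(np.int32)); ap=cv2.approxPolyDP(h,6,True).reshape(-1,2)
                for a in ap: print('   ',a,back(p,a,.04).round(3)[0],back(p,a,0).round(3)[0])
    r,c=at; cr=cv2.resize(p['color'][r-75:r+90,c-90:c+130],None,fx=3.5,fy=3.5,interpolation=cv2.INTER_CUBIC); cv2.imwrite(f'pics/crop_{n}.png',cr)
E
```

```text
scene red 1023 (array([0.5192, 0.0531]), array([115.8,  98.3]), 5.9)
scene grey_plate_center 0.95 1020 (array([ 0.559 , -0.1207]), array([120.3, 109. ]), 20.9)
scene setup_board 0.87 7859 (array([ 0.5362, -0.0214]), array([274.6, 402.9]), 11.9)
    [224 283] [0.367 0.141 0.04 ] [0.385 0.113 0.   ]
    [131 335] [ 0.455 -0.229  0.04 ] [ 0.478 -0.275  0.   ]
    [107 255] [ 0.705 -0.173  0.04 ] [ 0.74  -0.217  0.   ]
    [176 195] [0.636 0.155 0.04 ] [0.667 0.128 0.   ]
    [188 194] [0.608 0.187 0.04 ] [0.638 0.162 0.   ]
side red 1703 (array([0.5204, 0.0473]), array([117.5,  98.8]), 6.2)
side grey_plate_center 0.72 3396 (array([ 0.5598, -0.1278]), array([129.7, 105.5]), 20.6)
side setup_board 0.87 18161 (array([ 0.5368, -0.0462]), array([277.1, 379.2]), 11.9)
    [265 444] [ 0.7   -0.189  0.04 ] [ 0.734 -0.159  0.   ]
    [164 312] [0.634 0.164 0.04 ] [0.663 0.221 0.   ]
    [204 203] [0.379 0.11  0.04 ] [0.389 0.163 0.   ]
    [220 207] [0.374 0.06  0.04 ] [0.384 0.109 0.   ]
    [348 317] [ 0.441 -0.259  0.04 ] [ 0.456 -0.233  0.   ]
    [282 433] [ 0.66  -0.214  0.04 ] [ 0.691 -0.185  0.   ]
```

View pics/crop_side.png

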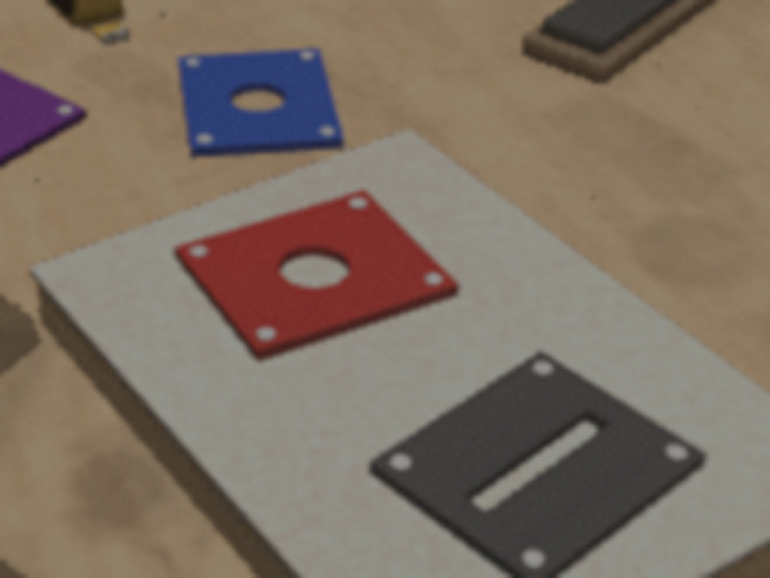

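View pics/crop_scene.png

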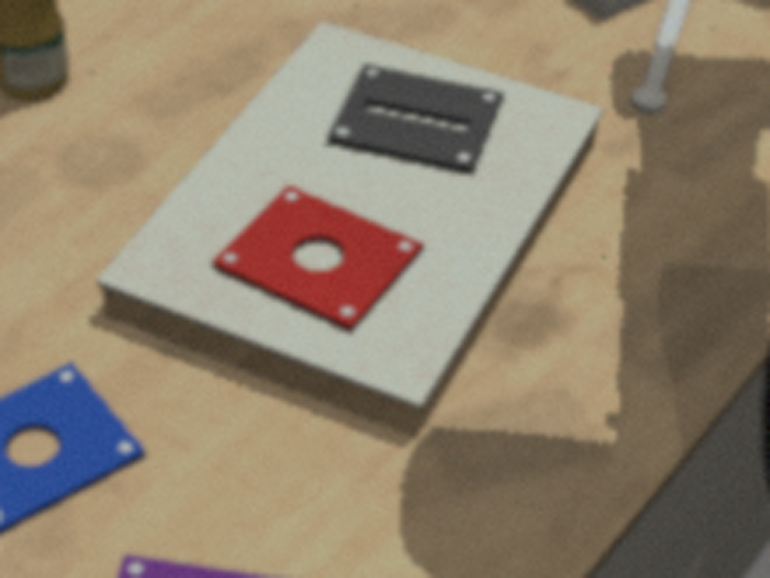

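The crops confirm it: the red plate with the round hole is on the white board and the grey slotted plate is to its right. Now I fit the board from its top corners and the red plate from its outline.

```bash
python3 - <<'E'
from h import *
from scipy.optimize import least_squares
S=pickle.load(open('pics/scene1.pkl','rb'));D=pickle.load(open('pics/side1.pkl','rb'))
# corners local: FL(-.13,.18) BL(.13,.18) FR BR
L={'FL':(-.13,.18),'BL':(.13,.18),'FR':(-.13,-.18),'BR':(.13,-.18)}
ob=[(S,'FL',(215.7,285)),(S,'BL',(181.4,193)),(S,'FR',(130.9,335.9)),(S,'BR',(106.3,257)),(D,'FL',(203.6,204.1)),(D,'BL',(164.1,312.1))]
for p,k,rc in ob: print(k,back(p,rc,.04).round(3)[0])
def f(x):
    c,s=np.cos(x[2]),np.sin(x[2]); r=[]
    for p,k,rc in ob:
        a,b=L[k]; r.append(proj(p,[x[0]+c*a-s*b,x[1]+s*a+c*b,.04])[0]-rc)
    return np.ravel(r)
s=least_squares(f,[.54,-.03,.2],loss='soft_l1'); print(s.x,np.degrees(s.x[2]),s.fun.round(1))
x,y,th=s.x; R=np.array([[np.cos(th),-np.sin(th)],[np.sin(th),np.cos(th)]])
for r in [(.5195,.050),(.5594,-.124)]: print('board frame',(R.T@(np.array(r)-[x,y])).round(4))
E
```

```text
FL [0.378 0.117 0.04 ]
BL [0.626 0.172 0.04 ]
FR [ 0.454 -0.231  0.04 ]
BR [ 0.702 -0.18   0.04 ]
FL [0.381 0.11  0.04 ]
BL [0.634 0.163 0.04 ]
[ 0.54352602 -0.03520131  0.20383075] 11.678641890720703 [-1.   0.2 -2.5 -1.  -1.   1.6 -1.4 -0.2 -1.1 -1.4 -1.  -0.5]
board frame [-0.0063  0.0883]
board frame [-0.0024 -0.0902]
```

```bash
cat >> h.py <<'E'
from scipy.spatial.transform import Rotation as Ro
B=np.array([0.5435,-0.0352]); TH=0.2038
RB=np.array([[np.cos(TH),-np.sin(TH)],[np.sin(TH),np.cos(TH)]])
def plan(xb,yb,z):
    o=bot.get_obs(); R=Ro.from_rotvec(o['eef_rot']).as_matrix(); w=RB@[xb,yb]+B
    d=np.r_[w,z]-o['ee_pos']; print('pos',o['ee_pos'].round(4),'board',(RB.T@(o['ee_pos'][:2]-B)).round(4),'F',o['contact_force'].round(1),'w',o['width'].round(3),'t',o['time_s'])
    print('axes\n',R.round(3)); print('shift',(R.T@d/.03).round(2))
    for sgn in (1,-1):
        t=sgn*np.r_[RB@[0,1],0]; a=R.T@t; print('turn',(-np.degrees(np.arctan2(a[1],a[2]))/8).round(2))
    print('q6',o['q'][5])
E
python3 -c "
from h import *
plan(.08,.088,.20)"
```

```text
Traceback (most recent call last):
  File "h.py", line 29, in plan
    d=np.r_[w,z]-o['ee_pos']; print('pos',o['ee_pos'].round(4),'board',(RB.T@(o['ee_pos'][:2]-B)).round(4),'F',o['contact_force'].round(1),'w',o['width'].round(3),'t',o['time_s'])
                                                                                                                                               ^^^^^^^^^^^^^^^^
AttributeError: 'float' object has no attribute 'round'
```

```bash
sed -i "s/o\['width'\].round(3)/round(o['width'],3)/" h.py
python3 -c "
from h import *
plan(.08,.088,.20)"
```

```text
pos [ 0.1974 -0.6455  0.2376] board [-0.4624 -0.5276] F [ 0.5  0.1 -0.3] w 0.088 t 0.8
axes
 [[ 0.    -0.956 -0.293]
 [-0.    -0.293  0.956]
 [-1.    -0.    -0.   ]]
shift [  1.25 -19.91  18.75]
turn 0.67
turn -21.83
q6 -0.2880797402922256
```

Request:
arm_command --series "0.45 0 -10 9.4 0.3;0.45 0 -10 9.4 0.3;0.45 0 -10 9.4 0.3;0.45 0 -10 9.4 0.3;0.45 0 -20 18.8 0.67;0.45 0 -20 18.8 0.67;0.45 0 -20 18.8 0.67;0.45 0 -20 18.8 0.67;0.45 0 -20 18.8 0.67;0.45 0 -20 18.8 0.67"

```text
time_s: 1.8
ee_pos: [0.4463, -0.2095, 0.2381]
eef_rot: [-1.358, 1.105, 1.356]
contact_force: [1.5, -1.1, -0.7]
width: 0.0397
```

```bash
python3 -c "
from h import *
plan(.082,.088,.10)"
```

```text
pos [ 0.4463 -0.2095  0.2381] board [-0.1305 -0.151 ] F [ 1.5 -1.1 -0.7] w 0.04 t 1.8
axes
 [[ 0.001 -0.979 -0.202]
 [-0.    -0.202  0.979]
 [-1.    -0.001 -0.   ]]
shift [ 4.61 -7.07  7.97]
turn -0.0
turn 22.5
q6 -1.3282017233670051
```

Request:
arm_command --series "0.45 0 -7.1 8 0;0.45 0 -7.1 8 0;0.45 0 -7.1 8 0;0.45 0 -7.1 8 0;0.45 0 -7.1 8 0;0.45 0 -7.1 8 0;0.45 0 -7.1 8 0;0.45 4.6 -7.1 8 0;0.45 4.6 -7.1 8 0;0.45 4.6 -7.1 8 0"

```text
time_s: 2.8
ee_pos: [0.6054, 0.0683, 0.0977]
eef_rot: [-1.358, 1.107, 1.358]
contact_force: [0.3, -0.7, -0.5]
width: 0.0395
```

```bash
python3 -c "
from h import *
plan(.082,.088,.054)
for n in ['side','wrist','scene']: snap(n,n+'2')"
```

```text
pos [0.6054 0.0683 0.0977] board [0.0816 0.0888] F [ 0.3 -0.7 -0.5] w 0.039 t 2.8
axes
 [[-0.    -0.979 -0.202]
 [-0.    -0.202  0.979]
 [-1.     0.001 -0.   ]]
shift [ 1.46 -0.01 -0.03]
turn -0.0
turn 22.5
q6 -1.8002821576710601
```

View pics/side2.png

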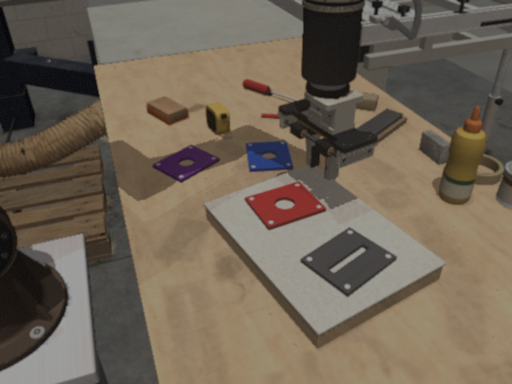

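View pics/wrist2.png

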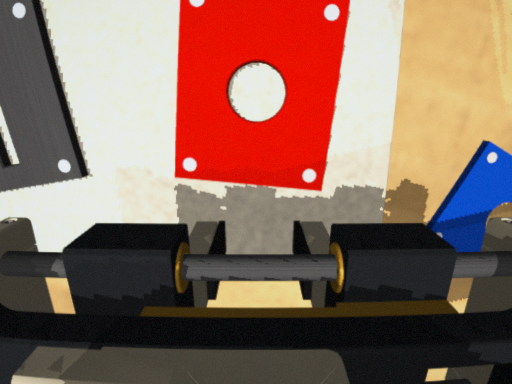

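The side and wrist views show both fingers behind the red plate's rear edge (wrist columns 176–322, fingers centred at about 258), with clear board below. Next I descend to about 2–3 mm above the board.

Request:
arm_command --series "0.45 0.8 0 0 0;0.45 1.4 0 0 0;0.45 1.45 0 0 0;0.45 1.45 0 0 0"

```text
time_s: 3.35
ee_pos: [0.6064, 0.0677, 0.0573]
eef_rot: [-1.358, 1.108, 1.358]
contact_force: [0.3, -0.3, -0.1]
width: 0.0394
```

```bash
python3 -c "
from h import *
plan(-.0385,.088,.0535)
snap('side','side3')
snap('wrist','wrist3')"
```

```text
pos [0.6064 0.0677 0.0573] board [0.0824 0.0881] F [ 0.3 -0.3 -0.1] w 0.039 t 3.35
axes
 [[-0.001 -0.979 -0.202]
 [-0.002 -0.202  0.979]
 [-1.     0.001 -0.002]]
shift [ 0.13  4.03 -0.  ]
turn -0.0
turn 22.5
q6 -1.8003738196346513
```

View pics/side3.png

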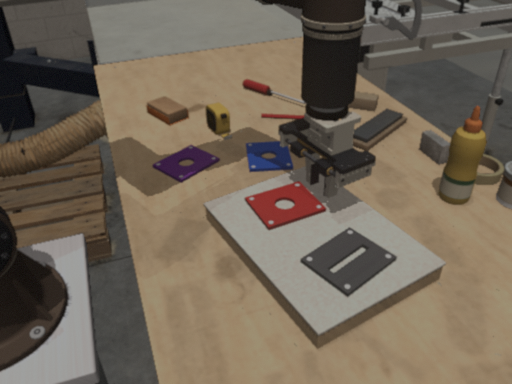

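Request:
arm_command --series "0.45 0.12 0 0 0;0.45 0.13 0 0 0;0.45 0.13 0.3 0 0;0.45 0.13 0.6 0 0;0.45 0.13 0.9 0 0;0.45 0.13 1.2 0 0;0.45 0.13 1.5 0 0;0.45 0.13 1.7 0 0;0.45 0.13 1.7 0 0"

```text
time_s: 4.35
ee_pos: [0.5554, 0.0573, 0.0536]
eef_rot: [-1.358, 1.108, 1.358]
contact_force: [-0.1, 0.5, -0.5]
width: 0.0393
```

```bash
python3 -c "
from h import *
plan(-.0385,.088,.0535)
snap('wrist','wrist4')
p=snap('side','side4'); m=comp(redmask(p),(206,270)); print(m.sum(),rect(back(p,np.argwhere(m),.047)))"
```

```text
pos [0.5554 0.0573 0.0536] board [0.0304 0.0881] F [-0.1  0.5 -0.5] w 0.039 t 4.35
axes
 [[-0.001 -0.979 -0.202]
 [-0.002 -0.202  0.979]
 [-1.     0.001 -0.001]]
shift [ 0.01  2.3  -0.01]
turn -0.0
turn 22.5
q6 -1.8225318225063258
1802 (array([0.4856, 0.0339]), array([118.5, 101.5]), 11.8)
```

View pics/side4.png

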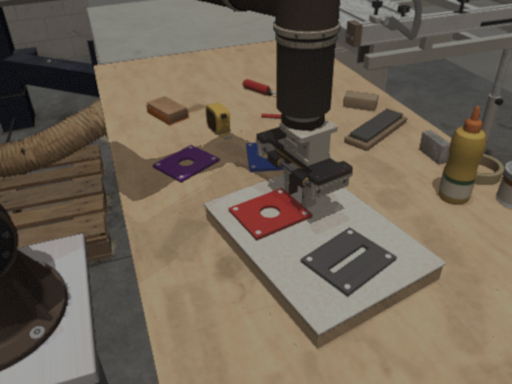

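View pics/wrist4.png

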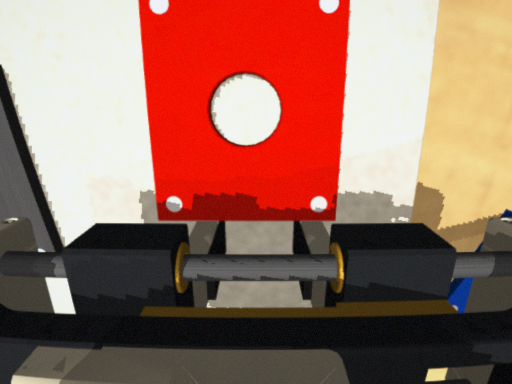

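The plate has squared up to the board (11.8°), and its centre is at about −0.043 in board x. It needs about 65 mm more.

Request:
arm_command --series "0.45 0 0.3 0 0;0.45 0 0.6 0 0;0.45 0 0.9 0 0;0.45 0 1.2 0 0;0.45 0 1.5 0 0;0.45 0 1.8 0 0;0.45 0 2 0 0;0.45 0 2.1 0 0;0.45 0 2.15 0 0;0.45 0 2.15 0 0"

```text
time_s: 5.45
ee_pos: [0.4931, 0.0444, 0.0536]
eef_rot: [-1.358, 1.108, 1.358]
contact_force: [0.1, -0.3, -0.0]
width: 0.0396
```

```bash
python3 -c "
from h import *
plan(.0,.088,.12)
snap('wrist','wrist5')
p=snap('side','side5'); m=comp(redmask(p),(218,235)); P=rect(back(p,np.argwhere(m),.047)); print(m.sum(),P, RB.T@(P[0]-B))"
```

```text
pos [0.4931 0.0444 0.0536] board [-0.0333  0.0882] F [ 0.1 -0.3 -0. ] w 0.04 t 5.45
axes
 [[-0.001 -0.979 -0.202]
 [-0.002 -0.202  0.979]
 [-1.     0.001 -0.002]]
shift [-2.21 -1.11 -0.01]
turn -0.0
turn 22.5
q6 -1.8571969470396403
1998 (array([0.4225, 0.021 ]), array([117.3, 103.2]), 11.2) [-0.10712141  0.07952637]
```

View pics/side5.png

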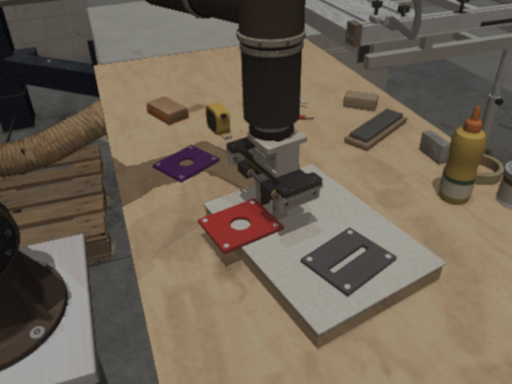

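The plate now overhangs at about −0.107 in board x. I back off, lift clear and check.

Request:
arm_command --series "0.45 0 -0.5 0 0;0.45 0 -0.8 0 0;0.45 0 -0.8 0 0;0.45 -2 -1 0 0;0.45 -3.5 -2.5 0 0;0.45 -5 -4 0 0;0.45 -5 -5 0 0;0.45 -5 -5 0 0;0.45 -5 -5 0 0;0.45 -5 -5 0 0"

```text
time_s: 6.55
ee_pos: [0.6386, 0.0746, 0.2018]
eef_rot: [-1.357, 1.111, 1.359]
contact_force: [0.2, -0.8, 0.3]
width: 0.0395
```

```bash
python3 - <<'E'
from h import *
o=bot.get_obs(); print(o['ee_pos'],o['contact_force'],o['joint_vel'].round(3))
ref={'scene':(.5192,.0531),'side':(.5204,.0473)}
for n in ['scene','side']:
    p=snap(n,n+'6')
    at={'side':(225,240),'scene':(195,285)}[n]
    try:
        m=comp(redmask(p),at); P=rect(back(p,np.argwhere(m),.047)); print(n,m.sum(),P,RB.T@(P[0]-B))
    except Exception as e: print(n,e)
    for k,z in [('grey_plate_center',.044),('red_plate_center',.044),('front_edge',.04)]:
        for r in finder.place_of(p,k)[:3]: 
            w=back(p,r['at'],z)[0]; print(n,k,np.round(r['at'],1),round(r['p'],2),w.round(4),(RB.T@(w[:2]-B)).round(4))
    for r in finder.regions_of(p,'grey_plate_center')[:1]: print('grey',rect(back(p,np.argwhere(r['region']),.047)))
E
```

```text
[0.63863164 0.07464884 0.20179698] [ 0.20800663 -0.84752371  0.27669143] [ 0.002 -0.011 -0.016  0.002  0.     0.   ]
scene 1106 (array([0.4225, 0.0262]), array([118. , 101.7]), 12.8) [-0.10606897  0.08461875]
scene grey_plate_center [133.6 281.3] 0.94 [ 0.5643 -0.1176  0.044 ] [ 0.0037 -0.0849]
scene red_plate_center [228.5 176. ] 0.94 [0.5465 0.3082 0.044 ] [0.0725 0.3357]
scene red_plate_center [282.9 221.3] 0.77 [0.3701 0.3501 0.044 ] [-0.0918  0.4124]
scene red_plate_center [186.6 293.7] 0.62 [0.416 0.03  0.044] [-0.1116  0.0897]
scene front_edge [169.  314.4] 0.92 [ 0.4134 -0.0595  0.04  ] [-0.1323  0.0025]
grey (array([ 0.5589, -0.1199]), array([122.2, 115.6]), 21.1)
side 2050 (array([0.4235, 0.0224]), array([119.1, 102.9]), 11.9) [-0.10585876  0.080695  ]
side grey_plate_center [260.1 348.8] 0.86 [ 0.5607 -0.128   0.044 ] [-0.0019 -0.0944]
side red_plate_center [224.5 239.4] 0.9 [0.4237 0.0216 0.044 ] [-0.1059  0.0799]
side red_plate_center [160.9 184.9] 0.89 [0.3803 0.2706 0.044 ] [-0.0979  0.3325]
side red_plate_center [155.9 267.7] 0.58 [0.555  0.2237 0.044 ] [0.0637 0.2512]
side front_edge [257.9 254.3] 0.74 [ 0.4211 -0.0646  0.04  ] [-0.1258 -0.004 ]
grey (array([ 0.5595, -0.1273]), array([128.5, 107.5]), 20.7)
```

View pics/scene6.png

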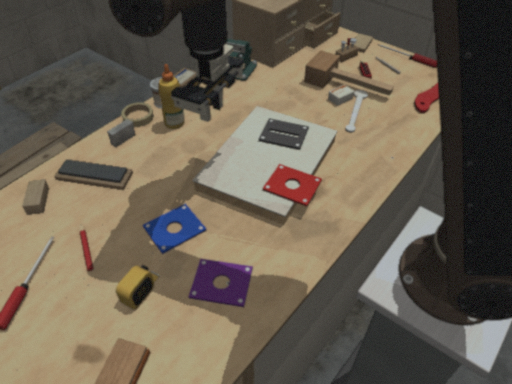

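View pics/side6.png

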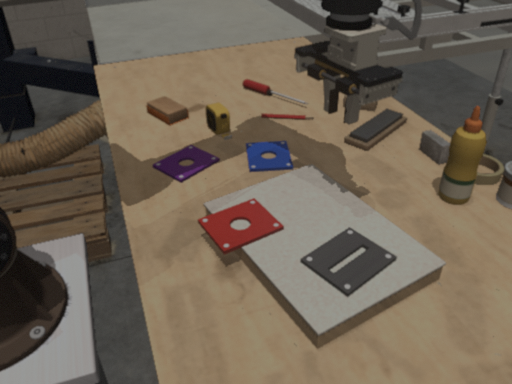

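The views agree: the red plate is at board x ≈ −0.106, square to within about 1°, and nothing touches the arm. The grey plate has not moved.

```bash
python3 -c "
from h import *
o=bot.get_obs(); print(o['time_s'],o['contact_force']); print(bot.finish_job())"
```

```text
7.05 [ 0.19466338  0.1382434  -0.27043747]
the job is handed in; nothing more can be done
None
```

The red plate now overhangs the board's front edge by about 36 mm of its 120 mm length. I handed the job in at 7.05 s of the 35 s allowed, and no verdict was reported.

**What I did:** I set the half-closed fingers down behind the plate's rear edge. I pushed it flat along the board in two short strokes, which also squared it up, then backed off and lifted clear.

**Red plate:** The last checks put its centre at board x of about −0.106 m in both cameras (window −0.125 to −0.092). Board y was 0.081 m in the side view and 0.085 m in the scene view. It is within about 1° of square to the edge, and it looks flat in both views.

**Grey plate:** Its measured outline centre agreed to within about 1 mm before and after. The networks' point estimate shifted by up to about 11 mm between shots, and I took that as noise because the outline stayed put.

**Uncertainty:** The front-edge estimates differed by about 7 mm between the cameras, either side of my board fit. That leaves the overhang uncertain by a few millimetres, still well inside the 22–55 mm window. The measured force after retreating was near zero, and the blue and purple plates were not touched.

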